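# Find and release the latched key of a control box

### The arm

A 6-joint arm with a two-finger parallel gripper is mounted at the origin on a cart in front of the work surface, level with it; the furniture and walls round the work are solid. World frame = base frame: x ahead of the robot, y to its left, z up, the work surface at z = 0. Lengths are in m, angles in rad, forces in N, time in s.
With the tool pointing down it reaches from about 0.25 to 0.725 m from the base axis. Payload 4 kg.
Tool frame: the origin (TCP) lies midway between the tips of the shut fingers; the grasp point (between the pads) lies behind it (r.grip_point_offset is the y of the grasp point in the tool frame, in m); y points along the fingers, x is the direction in which the jaws open and shut, and the axes are right-handed (so a half turn about y gives the same grasp; the last joint's range is limited). The gripper opens to 85 mm and grips with 20 to 120 N. Pads are 22 mm wide; open, the fingers measure 114 mm over their backs; the gripper's body (76 mm by 85 mm) begins 54 mm behind the grasp point. The pads swing forward as they close: fully open they stand 13 mm farther back than shut.
Start: joints at [-1.169, 0.241, 0.005, 1.335, 0, 1.571], TCP at [0.196, -0.46, 0.231] pointing down, gripper open.
Joint ranges: [-2.72, 2.72], [-1.05, 1.87], [-1.09, 1.28], [-1.99, 2.15], [-1.42, 1.44], [-3.14, 3.14]. Speed limits (rad/s): [2.79, 2.79, 3.14, 3.14, 3.14, 3.14].

### API

Orientations are given as a rotation vector (axis times angle).
In Python, from bench import r, snapshot, cut_out gives the robot as it stands.
- The arm moves only by the tool step_arm, never from a script. Its argument "motion" is text: rows parted by semicolons, each of 7 numbers parted by spaces: the finger opening in cm, from 0 to 8.54, then the shift along the tool's x, y, z in cm, then the turn, a rotation vector about the tool's x, y, z in rad. In form: jaw tx ty tz rx ry rz; .... A call has exactly 5 rows; each row is the pose to reach, as a shift and turn from the pose commanded when the call began, along the tool's axes at that moment; what a row does not reach only later rows make up. A row lasts 1/12 s, in which the tool goes at most 41.7 mm and 7.16 degrees, less where a joint would pass 70% of its speed; a pose out of reach is approached as far as the arm can. A call with a gripper value outside its range is refused whole. The fingers move at their own pace and stop on an object; "force" is the grip in N (left out, the last holds). Time passes only in rows, so rows that repeat a pose let the fingers close, or fill a call up. It gives the time, the measured TCP pose, the force and the opening at its end, in the units of the state.
- r.get_obs(): the state, without advancing time (a new reading comes with each control period).
- snapshot(name): name is "scene" or "top" or "wrist"; returns a dict with "img" (480x640x3 uint8, red, green, blue), "intrinsics" (3x3 intrinsics, pixels), "cam_to_world" (4x4, takes a point from camera to world coordinates). Camera axes: x right, y down, z forward; pixel columns grow to the right and rows downward; lengths in m; the calibration is good to about 2 mm. A picture is of the moment at which its call begins. There is no depth.
- r.finish_job(): hands the job in, once; it reports no verdict.
Trained networks look in the newest picture that a camera, given by its name, has taken for a name from the list of things; names that differ only in an ending like _2 or _b are one class to them, and where a whole thing is asked for, a point or a joint stands for the part that bears it (a point fixed in the world has none). Each returns a list of dicts, best first, with "confidence" (0 to 1); they miss things now and then, are a little off and sometimes report something else, mostly with a low value. They report only what shows in the picture. A call takes as long as a camera call.
- cut_out(camera, target): "pixels" (480x640 bool, what is visible of it) and "xy" ([column, row] in pixels, amid what is visible of it).
The state is a dict: "t": time; "joint_positions": joint angles; "qd": joint speeds; "joint_efforts": joint torques, N m; "tool_pos": TCP position; "tool_rot": TCP orientation; "force": force on the tool from outside, world axes, zero at the start; "ft_torque": the same for the moment, N m; "grip_width": finger opening in m.
Only numpy, scipy, OpenCV 4.12 (cv2) and the standard library are available. Lean on these libraries where they do the work, as an engineer would, in place of code of your own. Each camera call takes 0.05 s, during which the arm holds its last target.

### The job

One of the four identical white keys on the grey control box has been left latched down. Going from left to right as you face the box, tap all four keys lightly with the fingertips to feel which one it is, without pressing any of them home; then press the latched key right down and let go, so that it springs up and all four keys stand up. Press no other key home, do it all by touch without hammering the keys, and leave the things on and around the box where they lie.

Things in the scene. Friction and masses are not known exactly. Their poses are not given: they have to be found in the camera images.
- control_box: grey control box fixed to the bench, 150 mm (its x, away from the robot at yaw 0) x 280 mm (its y, to the left) x 55 mm high; origin at the centre of its underside, z up. Its flat top is 55 mm above the bench. Four identical white keys stand in a row along its y in a black surround on the near half of the top; the far half carries loose things. It is placed anew, turned up to about 17 degrees, at each start; one of the keys, any of the four, is latched.
- key_1_top (a point): centre of the top face of the leftmost key, seen from the robot (at x = -35, y = +82.5 mm in the box's frame); it moves with the key. The cap is white, 26 mm (box x) x 30 mm (box y), 55 mm from the next. Up, its top stands 20 mm above the box's top (75 mm above the bench); latched, 4.4 mm lower; pressed home, 11 mm lower.
- key_1 (a joint): how far the leftmost key is down, in m: 0 up, about 0.0044 latched, 0.011 against the stop. A free key yields at 1.5 N plus 0.5 N per mm (7 N at the stop), and 0.8 N more per 10 mm/s of speed. A latched key is firm up to 3.5 N. Push-push: pressed beyond 9 mm and let go, a free key latches and a latched one comes up (in under 1 s); less than 7 mm changes nothing.
- key_2_top (a point): centre of the top face of the second key, seen from the robot (at x = -35, y = +27.5 mm in the box's frame); it moves with the key. The cap is white, 26 mm (box x) x 30 mm (box y), 55 mm from the next. Up, its top stands 20 mm above the box's top (75 mm above the bench); latched, 4.4 mm lower; pressed home, 11 mm lower.
- key_2 (a joint): how far the second key is down, in m: 0 up, about 0.0044 latched, 0.011 against the stop. A free key yields at 1.5 N plus 0.5 N per mm (7 N at the stop), and 0.8 N more per 10 mm/s of speed. A latched key is firm up to 3.5 N. Push-push: pressed beyond 9 mm and let go, a free key latches and a latched one comes up (in under 1 s); less than 7 mm changes nothing.
- key_3_top (a point): centre of the top face of the third key, seen from the robot (at x = -35, y = -27.5 mm in the box's frame); it moves with the key. The cap is white, 26 mm (box x) x 30 mm (box y), 55 mm from the next. Up, its top stands 20 mm above the box's top (75 mm above the bench); latched, 4.4 mm lower; pressed home, 11 mm lower.
- key_3 (a joint): how far the third key is down, in m: 0 up, about 0.0044 latched, 0.011 against the stop. A free key yields at 1.5 N plus 0.5 N per mm (7 N at the stop), and 0.8 N more per 10 mm/s of speed. A latched key is firm up to 3.5 N. Push-push: pressed beyond 9 mm and let go, a free key latches and a latched one comes up (in under 1 s); less than 7 mm changes nothing.
- key_4_top (a point): centre of the top face of the rightmost key, seen from the robot (at x = -35, y = -82.5 mm in the box's frame); it moves with the key. The cap is white, 26 mm (box x) x 30 mm (box y), 55 mm from the next. Up, its top stands 20 mm above the box's top (75 mm above the bench); latched, 4.4 mm lower; pressed home, 11 mm lower.
- key_4 (a joint): how far the rightmost key is down, in m: 0 up, about 0.0044 latched, 0.011 against the stop. A free key yields at 1.5 N plus 0.5 N per mm (7 N at the stop), and 0.8 N more per 10 mm/s of speed. A latched key is firm up to 3.5 N. Push-push: pressed beyond 9 mm and let go, a free key latches and a latched one comes up (in under 1 s); less than 7 mm changes nothing.
- blue_cap: blue ribbed screw cap, 46 mm across, 21 mm high, lying loose on the far half of the box's top; origin at the centre of its underside. A bystander: leave it where it is.
- pen: thin pen, 145 mm long, 9 mm high, lying loose along the far half of the box's top; origin at the centre of its underside. A bystander: leave it where it is.
- petri_dish: round shallow dish, 91 mm across, 16 mm high, loose on the bench right of the box; origin at the centre of its underside. A bystander: leave it where it is.
- marker: marker pen, 135 mm long, 16 mm thick, loose on the bench right of the box; origin at the centre of its underside. A bystander: leave it where it is.

How it is judged:
By the outcome, as a careful person would: the job done as asked, in the order asked, and still so for the second after the job is handed in, with the robot touching nothing.
It also fails if it takes over 45 s, if anything falls off the work surface, if the arm or the gripper's body presses on something with over 40 N, if the wrist force passes 120 N, or if a joint passes its speed limit or range.

## Working session

There is one attempt and no reset: what is moved stays moved. The work goes in short steps, Python scripts to look and compute and a tool call to move; the robot and the scene stay as the last step left them, time stands still between calls to the robot, and variables do not carry over. Pictures are saved under pics/ and viewed, and the job is handed in when it is done.

Besides the shell and the picture viewer there is one more tool, called after "Call:" in YAML: its name, and indented under it one key for each argument. step_arm: Moves the arm, as the interface text tells. Its arguments: {"type":"object","properties":{"motion":{"type":"string"},"force":{"type":"number"}},"required":["motion"]}

```bash
ls; mkdir -p pics; python3 - <<'E'
from bench import r,snapshot,cut_out
import cv2,numpy as np
np.set_printoptions(precision=4,suppress=True)
o=r.get_obs();print(o, r.grip_point_offset)
for n in("scene","top"):
    s=snapshot(n);cv2.imwrite(f"pics/{n}0.png",s["img"][...,::-1]);print(n,s["intrinsics"],s["cam_to_world"])
E
```

```text
pics
{'t': 0.0, 'joint_positions': array([-1.169 ,  0.2414,  0.0037,  1.3352, -0.    ,  1.5708]), 'qd': array([-0.0005, -0.0006, -0.0006,  0.0013, -0.0011,  0.0017]), 'joint_efforts': array([  0.0007, -37.2322,  25.2405,   0.017 ,   0.0001,   0.    ]), 'tool_pos': array([ 0.1953, -0.4596,  0.2304]), 'tool_rot': array([-1.3717,  0.9096, -0.9068]), 'force': array([-0.0309, -0.517 ,  0.4479]), 'ft_torque': array([-0.0094, -0.0369, -0.0431]), 'grip_width': 0.08540324346519428} -0.0187
scene [[532.1369   0.     319.9132]
 [  0.     532.1369 242.7206]
 [  0.       0.       1.    ]] [[-0.8622 -0.2842  0.4193  0.1568]
 [-0.5064  0.4656 -0.7258  0.5954]
 [ 0.011  -0.8381 -0.5454  0.6034]
 [ 0.      0.      0.      1.    ]]
top [[535.4602   0.     308.7484]
 [  0.     535.4602 244.0472]
 [  0.       0.       1.    ]] [[ 0.0267 -0.9874  0.1559  0.4132]
 [-0.9993 -0.0305 -0.0222 -0.0789]
 [ 0.0266 -0.1552 -0.9875  0.9184]
 [ 0.      0.      0.      1.    ]]
```

View pics/top0.png

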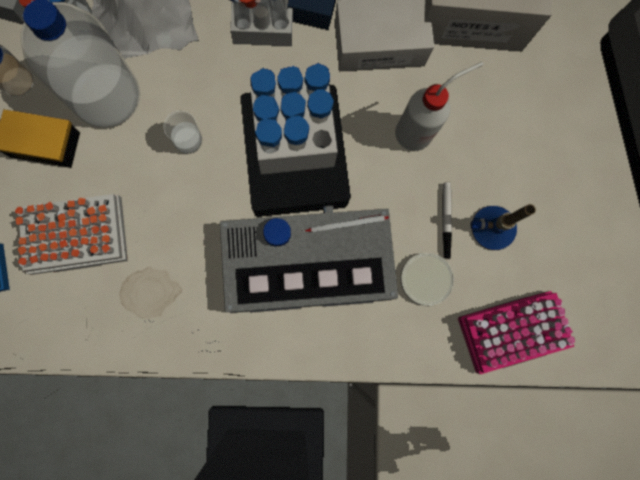

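View pics/scene0.png

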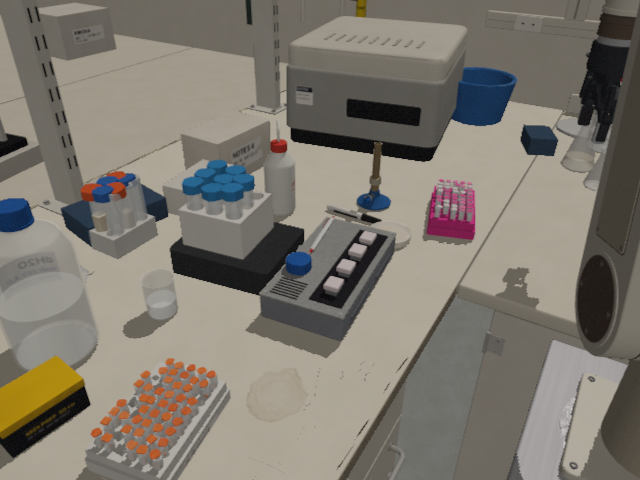

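The top view shows four keys in a row at about (258,284), (293,281), (328,279) and (362,276), on a slightly turned box. Next I locate them accurately.

```bash
cat > h.py <<'E'
import numpy as np,cv2
from scipy.spatial.transform import Rotation as R
np.set_printoptions(precision=4,suppress=True)
def ray(s,uv,z):
    K=s["intrinsics"];T=s["cam_to_world"]
    d=T[:3,:3]@np.linalg.solve(K,[uv[0],uv[1],1.]);o=T[:3,3]
    return o+d*(z-o[2])/d[2]
def proj(s,p):
    T=s["cam_to_world"];c=T[:3,:3].T@(np.asarray(p)-T[:3,3]);q=s["intrinsics"]@c;return q[:2]/q[2]
E
python3 - <<'E'
from bench import r,snapshot,cut_out
from h import *
from scipy.optimize import least_squares
S={}
for n in("top","scene"):
    s=snapshot(n);S[n]=s
    for c in cut_out(n,"key_1_top"):
        print(n,c["confidence"],c["xy"],c["pixels"].sum(),ray(s,c["xy"],.075))
    for c in cut_out(n,"control_box")[:1]:
        print(n,'box',c["confidence"],c["xy"],c["pixels"].sum())
        m=c["pixels"].astype(np.uint8);cv2.imwrite(f"pics/m_{n}.png",m*255)
print(R.from_rotvec(r.get_obs()["tool_rot"]).as_matrix())
# white blobs top
for n in S:
    im=S[n]["img"]; cv2.imwrite(f"pics/z_{n}.png",cv2.resize((im[195:325,210:410] if n=="top" else im[210:340,255:415])[...,::-1],None,fx=4,fy=4,interpolation=cv2.INTER_CUBIC))
E
```

```text
top 0.87 [256.3, 283.6] 308 [ 0.4808 -0.0171  0.075 ]
top box 0.83 [307.6, 265.2] 15187
scene 0.83 [332.4, 287.8] 272 [ 0.4784 -0.0033  0.075 ]
scene box 0.8 [328.4, 286.8] 9457
[[ 0.3911 -0.0001  0.9204]
 [-0.9204  0.0003  0.3911]
 [-0.0003 -1.      0.    ]]
```

View pics/z_top.png

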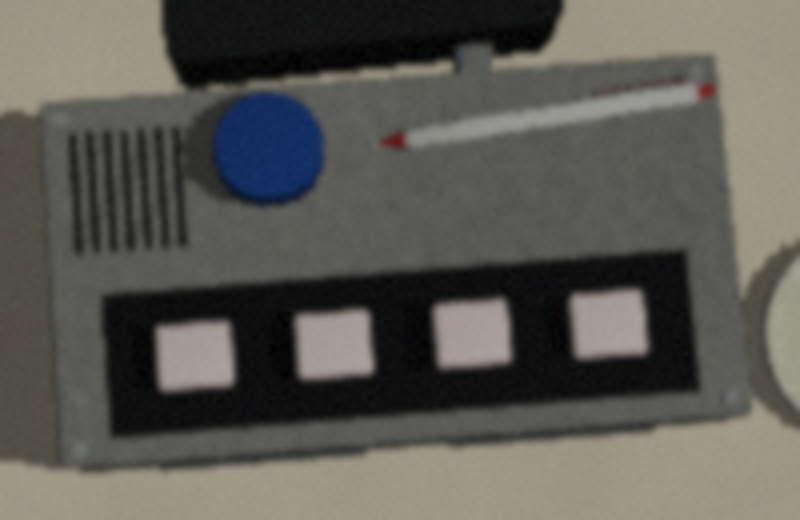

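View pics/z_scene.png

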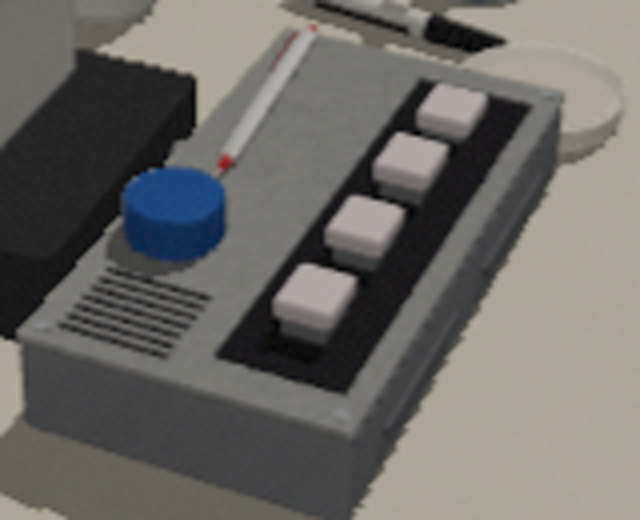

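The crops show the cap tops clearly. In the scene view the rightmost key seems to stand lower, but I will settle that by touch. The pen and the blue cap lie on the far half of the box.

```bash
python3 - <<'E'
from bench import r,snapshot,cut_out
from h import *
from scipy.optimize import least_squares
s=snapshot("top");im=s["img"].astype(int)
m=(im.min(2)>110).astype(np.uint8);m[:262]=0;m[298:]=0;m[:,:240]=0;m[:,380:]=0
n,l,st,ce=cv2.connectedComponentsWithStats(m)
P=[]
for i in range(1,n):
    if 150<st[i,4]<600: print(st[i],ce[i]); P.append(ce[i])
P=sorted(P,key=lambda c:c[0])
ts=[.075]*4
def f(p,ts=ts):
    e=[]
    for i,y in enumerate((.0825,.0275,-.0275,-.0825)):
        c,q=np.cos(p[2]),np.sin(p[2])
        w=[p[0]+c*-.035-q*y,p[1]+q*-.035+c*y,ts[i]]
        e+=list(proj(s,w)-P[i])
    return np.array(e)
for tt in (ts,[.075,.075,.075,.0706]):
    g=least_squares(lambda p:f(p,tt),[.5,-.08,0]);print(g.x,g.fun)
    p=g.x;c,q=np.cos(p[2]),np.sin(p[2])
    for y in (.0825,.0275,-.0275,-.0825): print(p[0]+c*-.035-q*y,p[1]+q*-.035+c*y)
print(s["cam_to_world"][:3,3])
s2=snapshot("scene")
for i,y in enumerate((.0825,.0275,-.0275,-.0825)):
    w=[p[0]+c*-.035-q*y,p[1]+q*-.035+c*y,.075];print(proj(s2,w))
o=r.get_obs();print(o["t"])
E
```

```text
[353 268  19  16 258] [361.8333 275.469 ]
[319 270  18  16 258] [327.686  277.8527]
[284 273  19  16 265] [293.1547 280.6943]
[250 276  18  16 266] [258.3647 283.5188]
[ 0.5247 -0.0982  0.1074] [-0.2542 -0.0549 -0.1605  0.0384  0.0163  0.1627  0.4029 -0.1574]
0.4811093687395795 -0.019893458742660575
0.4870023695296606 -0.07457684325466846
0.49289537031974173 -0.12926022776667634
0.4987883711098228 -0.18394361227868422
[ 0.5248 -0.0982  0.1094] [-0.1583 -0.0136 -0.0701  0.0078  0.0998  0.0605  0.1315 -0.0603]
0.4810488540131885 -0.020046612242280618
0.48705494480679046 -0.07471769119065158
0.4930610356003924 -0.12938877013902253
0.49906712639399436 -0.18405984908739348
[ 0.4132 -0.0789  0.9184]
[335.9804 281.8994]
[348.3554 264.2573]
[359.6372 248.1738]
[369.9644 233.4512]
0.5
```

Call:
step_arm:
  motion: "0 -2 0 3 0 0.058 0; 0 -4.2 0 6.2 0 0.116 0; 0 -6.4 0 9.5 0 0.174 0; 0 -8.6 0 12.8 0 0.232 0; 0 -10.8 0 16 0 0.293 0"
  force: 40

```text
t: 0.92
tool_pos: [0.3012, -0.2968, 0.2315]
tool_rot: [-1.257, 1.131, -1.132]
force: [-0.0, 0.1, 0.1]
grip_width: 0.0257
```

```bash
cat > go.py <<'E'
import sys
from bench import r
from h import *
o=r.get_obs();M=R.from_rotvec(o["tool_rot"]).as_matrix()
t=np.array([float(a) for a in sys.argv[1:4]])
yaw=0.1094
c,q=np.cos(yaw),np.sin(yaw)
D=np.array([[-(-q),0,c],[-c,0,q],[0,-1,0]]) # x=-box y, y=down, z=box x
print(o["t"],o["tool_pos"],"F",o["force"],"w",o["grip_width"])
print("shift cm",M.T@(t-o["tool_pos"])*100,"turn",R.from_matrix(M.T@D).as_rotvec())
E
python3 go.py .481 -.020 .23
```

```text
0.9167 [ 0.3012 -0.2968  0.2315] F [-0.0033  0.0507  0.1322] w 0.025666733485746343
shift cm [-25.6408   0.1473  20.783 ] turn [-0.0005 -0.0045  0.0004]
```

Call:
step_arm:
  motion: "0 -3 0 2.4 0 0 0; 0 -6 0 4.9 0 0 0; 0 -9 0 7.3 0 0 0; 0 -12 0 9.7 0 0 0; 0 -15 0 12.1 0 0 0"

```text
t: 1.33
tool_pos: [0.4053, -0.1342, 0.2317]
tool_rot: [-1.258, 1.128, -1.129]
force: [1.0, -0.7, 0.5]
grip_width: -0.0001
```

Call:
step_arm:
  motion: "0 -2.6 1 2.1 0 0 0; 0 -5.2 3 4.2 0 0 0; 0 -7.8 6 6.4 0 0 0; 0 -9.8 9 8.1 0 0 0; 0 -10.6 11 8.7 0 0 0"

```text
t: 1.75
tool_pos: [0.4807, -0.0182, 0.1193]
tool_rot: [-1.259, 1.126, -1.126]
force: [-0.5, -0.4, -0.4]
grip_width: 0.0001
```

```bash
python3 go.py .481 -.020 .085; python3 - <<'E'
from bench import *
from h import *
for n in ("scene","wrist"):
    s=snapshot(n);im=s["img"][...,::-1]
    if n=="scene": im=cv2.resize(im[190:340,255:415],None,fx=4,fy=4,interpolation=cv2.INTER_CUBIC)
    cv2.imwrite(f"pics/a_{n}.png",im)
E
```

```text
1.75 [ 0.4807 -0.0182  0.1193] F [-0.5143 -0.4414 -0.3561] w 7.006893634474909e-05
shift cm [0.1868 3.4294 0.0047] turn [-0.0004  0.0029 -0.001 ]
```

View pics/a_scene.png

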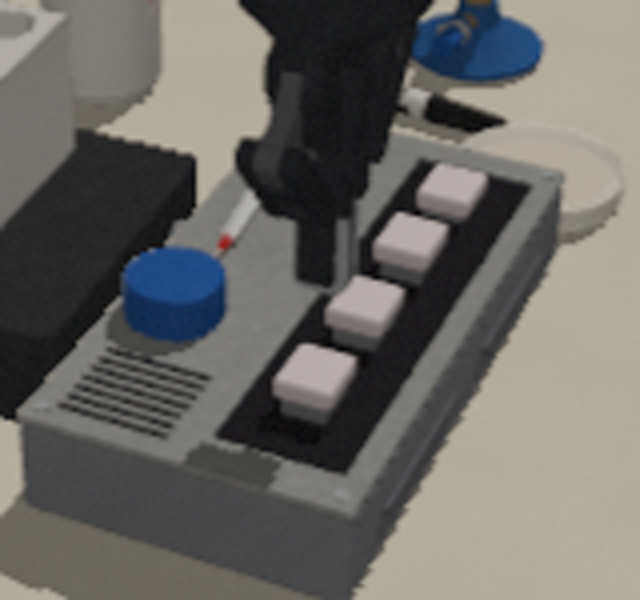

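View pics/a_wrist.png

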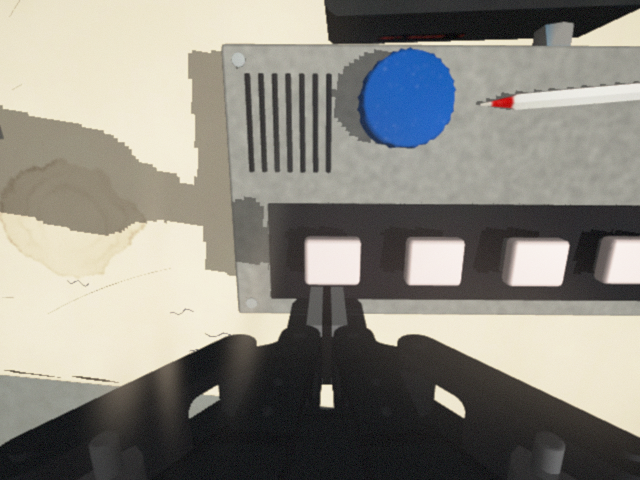

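The wrist picture shows the shut fingertips just in front of key 1's centre (key 1 at about (333,257), key 2 at (435,257)), with the rotation aligned. I check the position with this view.

```bash
python3 - <<'E'
from bench import *
from h import *
s=snapshot("wrist");im=s["img"].astype(int)
m=(im.min(2)>150).astype(np.uint8);m[:230]=0;m[290:]=0;m[:,:295]=0
n,l,st,ce=cv2.connectedComponentsWithStats(m)
for i in range(1,n):
    if st[i,4]>500:
        b=st[i];print(b,ce[i],ray(s,ce[i],.075),"bbox:",ray(s,[b[0],b[1]],.075),ray(s,[b[0]+b[2],b[1]+b[3]],.075))
o=r.get_obs();print(o["t"],o["tool_pos"],o["force"],proj(s,o["tool_pos"]))
E
```

```text
[ 303  236   55   45 2374] [329.623  258.4006] [ 0.4852 -0.0194  0.075 ] bbox: [ 0.4959 -0.0041  0.075 ] [ 0.4741 -0.0362  0.075 ]
[ 404  237   57   45 2392] [431.5305 258.8892] [ 0.4911 -0.0736  0.075 ] bbox: [ 0.5014 -0.0569  0.075 ] [ 0.4799 -0.092   0.075 ]
[ 600  236   40   44 1559] [621.5131 258.6498] [ 0.5028 -0.1743  0.075 ] bbox: [ 0.5136 -0.1589  0.075 ] [ 0.4921 -0.1883  0.075 ]
[ 505  238   59   45 2344] [533.9407 259.4966] [ 0.497 -0.128  0.075] bbox: [ 0.5069 -0.1097  0.075 ] [ 0.4857 -0.1478  0.075 ]
1.9 [ 0.4781 -0.0203  0.1196] [ 0.0817 -0.1423  0.5994] [330.4834 307.0252]
```

Call:
step_arm:
  motion: "0 -0.1 0.8 0.3 0 0 0; 0 -0.1 1.8 0.3 0 0 0; 0 -0.1 2.8 0.3 0 0 0; 0 -0.1 3.4 0.3 0 0 0; 0 -0.1 3.7 0.3 0 0 0"

```text
t: 2.32
tool_pos: [0.4826, -0.0207, 0.0847]
tool_rot: [-1.257, 1.129, -1.131]
force: [-1.3, 0.6, 0.4]
grip_width: 0.0
```

Call:
step_arm:
  motion: "0 0 0.1 0 0 0 0; 0 0 0.2 0 0 0 0; 0 0 0.2 0 0 0 0; 0 0 0.2 0 0 0 0; 0 0 0.2 0 0 0 0"

```text
t: 2.73
tool_pos: [0.4828, -0.0198, 0.0828]
tool_rot: [-1.258, 1.128, -1.129]
force: [0.3, 0.7, -0.3]
grip_width: 0.0001
```

Call:
step_arm:
  motion: "0 0 0.1 0 0 0 0; 0 0 0.2 0 0 0 0; 0 0 0.3 0 0 0 0; 0 0 0.4 0 0 0 0; 0 0 0.4 0 0 0 0"

```text
t: 3.15
tool_pos: [0.4822, -0.0198, 0.078]
tool_rot: [-1.259, 1.129, -1.128]
force: [-0.0, 0.6, -0.1]
grip_width: -0.0002
```

Call:
step_arm:
  motion: "0 0 0.1 0 0 0 0; 0 0 0.2 0 0 0 0; 0 0 0.2 0 0 0 0; 0 0 0.2 0 0 0 0; 0 0 0.2 0 0 0 0"

```text
t: 3.57
tool_pos: [0.4824, -0.0198, 0.0763]
tool_rot: [-1.259, 1.129, -1.129]
force: [0.8, -0.1, -0.1]
grip_width: -0.0001
```

Call:
step_arm:
  motion: "0 0 0.1 0 0 0 0; 0 0 0.2 0 0 0 0; 0 0 0.2 0 0 0 0; 0 0 0.2 0 0 0 0; 0 0 0.2 0 0 0 0"

```text
t: 3.98
tool_pos: [0.4826, -0.0198, 0.0745]
tool_rot: [-1.258, 1.128, -1.129]
force: [0.5, 0.4, 1.3]
grip_width: 0.0003
```

Call:
step_arm:
  motion: "0 0 0.1 0 0 0 0; 0 0 0.1 0 0 0 0; 0 0 0.1 0 0 0 0; 0 0 0.1 0 0 0 0; 0 0 0.1 0 0 0 0"

```text
t: 4.4
tool_pos: [0.4826, -0.0198, 0.0734]
tool_rot: [-1.258, 1.128, -1.129]
force: [1.0, -0.4, 2.7]
grip_width: 0.0
```

Call:
step_arm:
  motion: "0 0 0.1 0 0 0 0; 0 0 0.1 0 0 0 0; 0 0 0.1 0 0 0 0; 0 0 0.1 0 0 0 0; 0 0 0.1 0 0 0 0"

```text
t: 4.82
tool_pos: [0.4826, -0.0198, 0.0724]
tool_rot: [-1.258, 1.128, -1.129]
force: [0.8, -0.1, 2.6]
grip_width: 0.0005
```

```bash
python3 go.py .489 -.0743 .080
```

```text
4.8167 [ 0.4826 -0.0198  0.0724] F [ 0.8232 -0.1004  2.578 ] w 0.00048240985814081264
shift cm [ 5.4848 -0.7622  0.0446] turn [-0.0004 -0.0006  0.0001]
```

Key 1 first touches at about z = 74.8 mm and yields softly, with only 2.6 N at 72.4 mm, so it is free. On to key 2.

Call:
step_arm:
  motion: "0 0 -1 0 0 0 0; 0 0.5 -2 0 0 0 0; 0 2.5 -2 0 0 0 0; 0 4.7 -2 0 0 0 0; 0 5.5 -1.6 0 0 0 0"

```text
t: 5.23
tool_pos: [0.4889, -0.0763, 0.0886]
tool_rot: [-1.258, 1.129, -1.131]
force: [-0.0, -0.3, 0.8]
grip_width: -0.0004
```

Call:
step_arm:
  motion: "0 0 0.4 0 0 0 0; 0 0 0.8 0 0 0 0; 0 0 1 0 0 0 0; 0 0 1.1 0 0 0 0; 0 0 1.1 0 0 0 0"

```text
t: 5.65
tool_pos: [0.4878, -0.0736, 0.0767]
tool_rot: [-1.26, 1.129, -1.127]
force: [-0.6, 0.2, -0.1]
grip_width: -0.0001
```

Call:
step_arm:
  motion: "0 0 0.1 0 0 0 0; 0 0 0.2 0 0 0 0; 0 0 0.3 0 0 0 0; 0 0 0.4 0 0 0 0; 0 0 0.4 0 0 0 0"

```text
t: 6.07
tool_pos: [0.4886, -0.0742, 0.0735]
tool_rot: [-1.258, 1.128, -1.128]
force: [-0.7, 0.8, 1.5]
grip_width: 0.0003
```

Call:
step_arm:
  motion: "0 0 0.1 0 0 0 0; 0 0 0.1 0 0 0 0; 0 0 0.1 0 0 0 0; 0 0 0.1 0 0 0 0; 0 0 0.1 0 0 0 0"

```text
t: 6.48
tool_pos: [0.4886, -0.0744, 0.0724]
tool_rot: [-1.258, 1.128, -1.129]
force: [-0.4, 1.4, 3.1]
grip_width: -0.0001
```

```bash
python3 go.py .495 -.129 .080
```

```text
6.4833 [ 0.4886 -0.0744  0.0724] F [-0.3737  1.3944  3.0576] w -0.000137716753804809
shift cm [ 5.493  -0.7583  0.0408] turn [-0.0005 -0.0006 -0.0001]
```

Key 2 gives the same soft resistance at the up height, so it is free. Next is key 3.

Call:
step_arm:
  motion: "0 0 -1 0 0 0 0; 0 0.5 -2 0 0 0 0; 0 2.5 -2 0 0 0 0; 0 4.7 -2 0 0 0 0; 0 5.5 -1.6 0 0 0 0"

```text
t: 6.9
tool_pos: [0.4955, -0.1318, 0.0897]
tool_rot: [-1.258, 1.127, -1.133]
force: [0.2, 0.3, 0.1]
grip_width: 0.0002
```

Call:
step_arm:
  motion: "0 0 0.4 0 0 0 0; 0 0 0.8 0 0 0 0; 0 0 1 0 0 0 0; 0 0 1.1 0 0 0 0; 0 0 1.1 0 0 0 0"

```text
t: 7.32
tool_pos: [0.4938, -0.1283, 0.0767]
tool_rot: [-1.26, 1.129, -1.127]
force: [-0.0, -0.5, -0.2]
grip_width: 0.0
```

Call:
step_arm:
  motion: "0 0 0.1 0 0 0 0; 0 0 0.2 0 0 0 0; 0 0 0.3 0 0 0 0; 0 0 0.4 0 0 0 0; 0 0 0.4 0 0 0 0"

```text
t: 7.73
tool_pos: [0.4945, -0.1288, 0.0734]
tool_rot: [-1.258, 1.128, -1.128]
force: [-0.6, 0.7, 1.7]
grip_width: -0.0003
```

Call:
step_arm:
  motion: "0 0 0.1 0 0 0 0; 0 0 0.1 0 0 0 0; 0 0 0.1 0 0 0 0; 0 0 0.1 0 0 0 0; 0 0 0.1 0 0 0 0"

```text
t: 8.15
tool_pos: [0.4946, -0.1292, 0.0724]
tool_rot: [-1.258, 1.128, -1.129]
force: [0.2, 2.1, 2.3]
grip_width: 0.0
```

Key 3 is free too. Last is key 4.

Call:
step_arm:
  motion: "0 0 -1 0 0 0 0; 0 0.5 -2 0 0 0 0; 0 2.5 -2 0 0 0 0; 0 4.7 -2 0 0 0 0; 0 5.5 -1.6 0 0 0 0"

```text
t: 8.57
tool_pos: [0.5015, -0.1866, 0.0897]
tool_rot: [-1.258, 1.127, -1.134]
force: [-0.7, -0.6, 1.2]
grip_width: -0.0001
```

Call:
step_arm:
  motion: "0 0 0.4 0 0 0 0; 0 0 0.8 0 0 0 0; 0 0 1 0 0 0 0; 0 0 1.1 0 0 0 0; 0 0 1.1 0 0 0 0"

```text
t: 8.98
tool_pos: [0.4998, -0.1829, 0.0767]
tool_rot: [-1.26, 1.129, -1.127]
force: [-0.1, -0.0, -0.6]
grip_width: 0.0
```

Call:
step_arm:
  motion: "0 0 0.1 0 0 0 0; 0 0 0.2 0 0 0 0; 0 0 0.3 0 0 0 0; 0 0 0.4 0 0 0 0; 0 0 0.4 0 0 0 0"

```text
t: 9.4
tool_pos: [0.5002, -0.1837, 0.0732]
tool_rot: [-1.259, 1.129, -1.128]
force: [0.9, -0.3, -0.0]
grip_width: 0.0002
```

Call:
step_arm:
  motion: "0 0 0.1 0 0 0 0; 0 0 0.1 0 0 0 0; 0 0 0.1 0 0 0 0; 0 0 0.1 0 0 0 0; 0 0 0.1 0 0 0 0"

```text
t: 9.82
tool_pos: [0.5004, -0.1839, 0.0723]
tool_rot: [-1.259, 1.129, -1.129]
force: [1.1, 0.4, 0.6]
grip_width: 0.0
```

There is no contact at 72.3 mm, so key 4 is lower. I feel for it in small steps.

Call:
step_arm:
  motion: "0 0 0.05 0 0 0 0; 0 0 0.1 0 0 0 0; 0 0 0.1 0 0 0 0; 0 0 0.1 0 0 0 0; 0 0 0.1 0 0 0 0"

```text
t: 10.23
tool_pos: [0.5003, -0.1838, 0.0713]
tool_rot: [-1.259, 1.129, -1.129]
force: [-0.9, 0.5, -0.3]
grip_width: -0.0002
```

Call:
step_arm:
  motion: "0 0 0.05 0 0 0 0; 0 0 0.1 0 0 0 0; 0 0 0.1 0 0 0 0; 0 0 0.1 0 0 0 0; 0 0 0.1 0 0 0 0"

```text
t: 10.65
tool_pos: [0.5004, -0.1839, 0.0706]
tool_rot: [-1.259, 1.128, -1.129]
force: [-0.9, 1.4, 3.4]
grip_width: -0.0002
```

Key 4 is firm at 70.6 mm (3.4 N), so it is the latched key. I lift off and then press it home gently.

Call:
step_arm:
  motion: "0 0 -0.3 0 0 0 0; 0 0 -0.6 0 0 0 0; 0 0 -0.6 0 0 0 0; 0 0 -0.3 0 0 0 0; 0 0 -0.1 0 0 0 0"

```text
t: 11.07
tool_pos: [0.5003, -0.1838, 0.071]
tool_rot: [-1.259, 1.129, -1.129]
force: [0.0, -0.0, -0.4]
grip_width: 0.0002
```

Call:
step_arm:
  motion: "0 0 0.1 0 0 0 0; 0 0 0.2 0 0 0 0; 0 0 0.3 0 0 0 0; 0 0 0.4 0 0 0 0; 0 0 0.4 0 0 0 0"

```text
t: 11.48
tool_pos: [0.5003, -0.1838, 0.0675]
tool_rot: [-1.259, 1.129, -1.129]
force: [-1.0, 1.2, 4.9]
grip_width: -0.0003
```

Call:
step_arm:
  motion: "0 0 0.1 0 0 0 0; 0 0 0.2 0 0 0 0; 0 0 0.25 0 0 0 0; 0 0 0.3 0 0 0 0; 0 0 0.3 0 0 0 0"

```text
t: 11.9
tool_pos: [0.5003, -0.1838, 0.0648]
tool_rot: [-1.259, 1.128, -1.129]
force: [-1.7, 0.7, 5.9]
grip_width: 0.0002
```

Call:
step_arm:
  motion: "0 0 0.05 0 0 0 0; 0 0 0.1 0 0 0 0; 0 0 0.1 0 0 0 0; 0 0 0.1 0 0 0 0; 0 0 0.1 0 0 0 0"

```text
t: 12.32
tool_pos: [0.5003, -0.1838, 0.0641]
tool_rot: [-1.259, 1.128, -1.129]
force: [-2.1, 0.8, 8.2]
grip_width: 0.0002
```

The key is at its stop (64.1 mm, with the force rising to 8.2 N). I release it smoothly.

Call:
step_arm:
  motion: "0 0 -0.3 0 0 0 0; 0 0 -0.8 0 0 0 0; 0 0 -1.6 0 0 0 0; 0 0 -2.6 0 0 0 0; 0 0 -3.6 0 0 0 0"

```text
t: 12.73
tool_pos: [0.5002, -0.1838, 0.1]
tool_rot: [-1.259, 1.129, -1.128]
force: [-0.2, 0.5, 1.0]
grip_width: -0.0001
```

Call:
step_arm:
  motion: "0 0 -2 0 0 0 0; 0 0 -5 0 -2 0 0; 0 0 -8 -3 0 0 0; 0 0 -10 -6 0 0 0; 0 0 -11 -8 0 0 0"

```text
t: 13.15
tool_pos: [0.4198, -0.1931, 0.2056]
tool_rot: [-1.263, 1.139, -1.12]
force: [-0.5, 0.1, 2.1]
grip_width: -0.0003
```

```bash
python3 - <<'E'
from bench import *
from h import *
for n in ("scene","wrist","top"):
    s=snapshot(n);im=s["img"][...,::-1]
    if n=="scene": im=cv2.resize(im[190:340,255:415],None,fx=4,fy=4,interpolation=cv2.INTER_CUBIC)
    cv2.imwrite(f"pics/b_{n}.png",im)
print(r.get_obs()["t"],r.get_obs()["tool_pos"],r.get_obs()["force"])
E
```

```text
13.3 [ 0.4208 -0.1932  0.2103] [ 0.2848 -0.169   0.1018]
```

I mistyped one row of the retreat: a turn of -2 rad, which the interface limited to about 7° for a single row. The tool was already about 50 mm clear of the keys. I check the pictures.

View pics/b_scene.png

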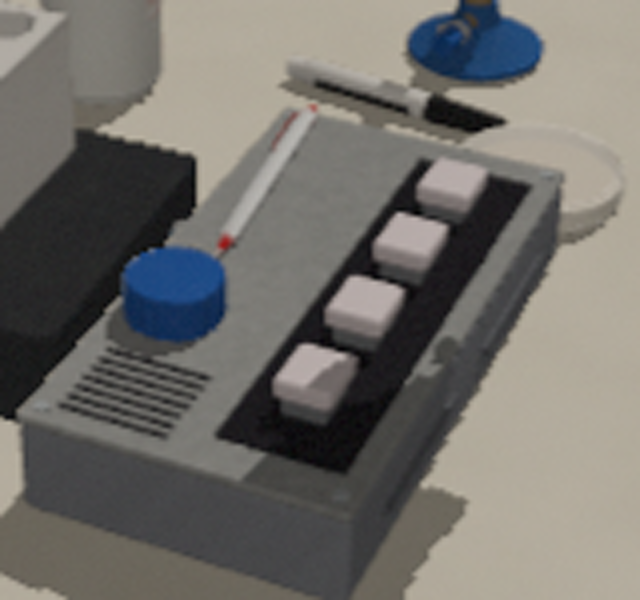

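View pics/b_wrist.png

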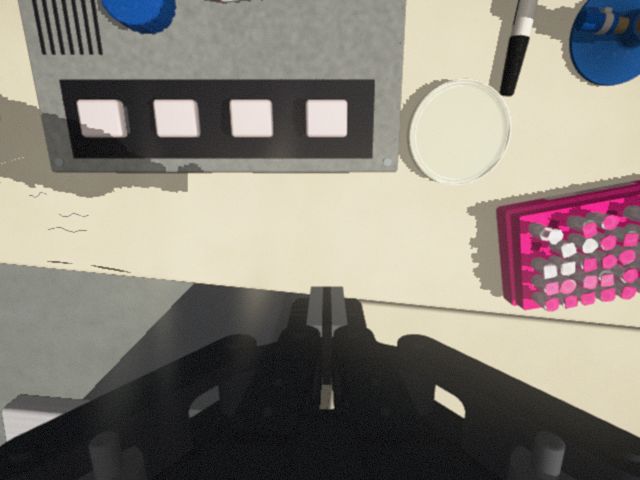

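View pics/b_top.png

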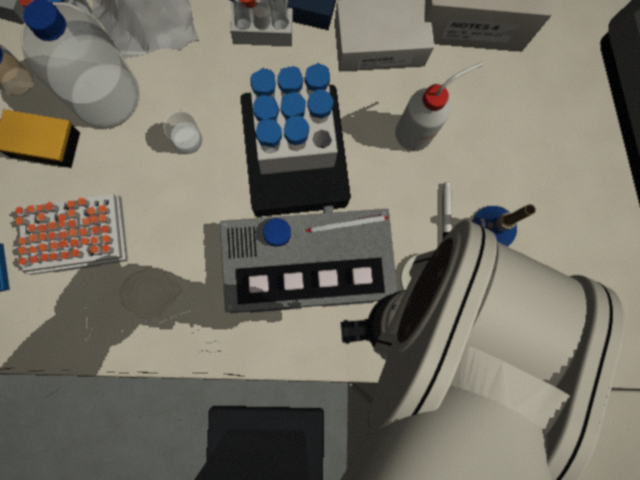

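The pictures show the bystanders in place and key 4 at (452,184) in the crop, where it was at about (452,192) before. I quantify that against the first picture.

```bash
python3 - <<'E'
from bench import *
from h import *
a=cv2.imread("pics/scene0.png")[...,::-1];s=snapshot("scene");b=s["img"]
p={1:(.481,-.02),2:(.487,-.0747),3:(.493,-.1294),4:(.499,-.184)}
for k,(x,y) in p.items():
    u,v=(proj(s,[x,y,.072])).astype(int)
    t=lambda i:i[v-9:v+9,u-10:u+10].astype(np.float32).mean(2)
    big=b[v-16:v+16,u-16:u+16].astype(np.float32).mean(2)
    rs=cv2.matchTemplate(cv2.resize(big,None,fx=4,fy=4,interpolation=3),cv2.resize(t(a),None,fx=4,fy=4,interpolation=3),cv2.TM_CCOEFF_NORMED)
    _,m,_,l=cv2.minMaxLoc(rs);print(k,m,(l[0]/4-6,l[1]/4-7), "4.4mm ->",proj(s,[x,y,.075])-proj(s,[x,y,.0706]))
E
```

```text
1 0.9377291202545166 (0.0, 0.0) 4.4mm -> [ 0.0737 -2.1396]
2 0.9996500015258789 (0.0, 0.0) 4.4mm -> [ 0.1028 -2.0872]
3 0.9863254427909851 (0.0, 0.0) 4.4mm -> [ 0.1265 -2.0355]
4 0.941028356552124 (0.0, -1.0) 4.4mm -> [ 0.146 -1.985]
```

```bash
python3 - <<'E'
from bench import *
from h import *
a=cv2.imread("pics/scene0.png")[...,::-1];s=snapshot("scene");b=s["img"]
p={2:(.487,-.0747),3:(.493,-.1294),4:(.499,-.184)}
for k,(x,y) in p.items():
    u,v=(proj(s,[x,y,.072])).astype(int)
    for i in(a,b):
        m=(i[v-11:v+11,u-11:u+11].min(2)>125);q=np.argwhere(m);print(k,m.sum(),q.mean(0),end=" | ")
    print(a[v-11:v+14,u].mean(1).astype(int),b[v-11:v+14,u].mean(1).astype(int))
E
```

```text
2 144 [10.5139  9.0278] | 2 148 [10.5608  8.9662] | [ 70  32  14  14  15  32 157 170 169 170 169 169 170 170 169 162 138 115
 110 111  77  57  57  44  26] [ 72  36  16  17  18  32 162 174 174 173 173 173 174 174 173 167 141 119
 114 115  80  61  58  47  29]
3 144 [ 9.1389 10.5139] | 3 134 [10.1716  9.7761] | [ 99  94  91  73  31  10 140 165 170 170 169 169 169 169 170 147 120 111
 109  88  66  62  62  34  23] [ 93  94  52  18  13  17 145 169 174 174 173 173 174 174 174 151 125 115
 114  93  70  64  62  39  24]
4 174 [ 9.2184 11.2126] | 4 186 [ 8.086  11.2473] | [ 93  96  97 138 124 117 114 115 111 160 170 169 170 169 169 169 168 140
 116 111 110  77  54  28  22] [ 94 101 100 142 128 120 118 160 172 174 174 174 173 174 175 154 127 115
 114  92  68  61  53  26  22]
```

Key 4's edges rose about 2 px, which is what 4.4 mm predicts, and its profile now matches the free keys.

```bash
python3 - <<'E'
from bench import *
print(r.get_obs()["t"]); print(r.finish_job())
E
```

```text
13.4
the job is handed in; nothing more can be done
None
```

The latched key was the rightmost, key 4. I pressed it home once, let go, and all four keys now stand up. The job was handed in at about 13.4 s.

- **Tapping, left to right:** keys 1, 2 and 3 each touched at about 75 mm and yielded softly, with 2.3–3.1 N at 72.4 mm, so they were free. Each was pushed down no more than about 3 mm. Key 4 gave no contact until about 70.6 mm, where it was firm at 3.4 N.
- **Pressing key 4:** I lifted off, then pressed slowly to the stop at 64.1 mm with 8.2 N, and released.
- **Last checks:** in the scene camera key 4's edges rose about 2 px, as a 4.4 mm rise predicts. A first template match of the same pictures gave only 1 px; the edge profile then showed the 2 px. Key 2 showed no shift. Key 3's edge profile and key 1's template match showed none either, though key 3's blob centre moved about 1 px, probably from lit background in the crop.
- **Bystanders:** by eye the pen, blue cap, marker and dish lie where they were. The arm hid part of the dish and marker in the final top view, but they show in the scene and wrist views. The arm is clear of everything.
- **Slip:** one retreat row had a mistyped turn, limited to about 7° and undone in the next rows. The tool was at least 2 cm above the keys by then and touched nothing.

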